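Weigh the last spare bottle and fill the empty rack cells

TASK

Fill the two empty cells of the wire rack with the two yellow-dot spare bottles. First move the weighed spare from the scale into an empty cell; then stand the spare that lies in the rest upright on the scale's pan and let go of it for a second so that it can be weighed, and finally take it again and stand it in the last empty cell. Set the glass bottles down rather than dropping them, and leave the bottles already in the rack and everything else where they are.

Things in the scene. Friction and masses are not known exactly. Their poses are not given: they have to be found in the camera images.
- spare_a: Spare bottle with a yellow dot on its cap, already weighed: amber glass bottle, upright cylinder 50 mm in diameter and 70 mm high, an 8 mm shoulder, then a black ribbed screw cap 32 mm in diameter and 24 mm high (102 mm high overall); about 180 g. It stands on the scale's pan at the start. Origin at the centre of its underside, z along its axis towards the cap.
- spare_b: Second spare, not yet weighed: yellow dot, size and weight as spare_a (50 mm in diameter, 102 mm high, body 70 mm, cap 32 mm in diameter). At the start it lies on its side in the bottle rest, its axis level 34 mm above the table, its cap pointing away from the robot and to its left. Origin at the centre of its underside, z along its axis towards the cap (level while it lies).
- bottle_red: Bottle with a red dot, standing in a rack cell: same as the spares. Origin at the centre of its underside, z along its axis towards the cap. To be left alone.
- bottle_blue: Bottle with a blue dot, standing in a rack cell: same as the spares. Origin at the centre of its underside, z along its axis towards the cap. To be left alone.
- bottle_green: Bottle with a green dot, standing in a rack cell: same as the spares. Origin at the centre of its underside, z along its axis towards the cap. To be left alone.
- bottle_short: Short bottle with a white dot, standing in a rack cell: as the others but with its body only 46 mm high (78 mm overall). Origin at the centre of its underside, z along its axis towards the cap. To be left alone.
- rack: Fixed steel wire rack of 2 rows (along its x) by 3 columns (along its y) of square cells, pitch 64 mm, 128 x 192 mm overall; wires 4 mm thick, the upper ones' top 64 mm above the table; cells 60 mm wide inside; solid floor 6 mm above the table. Origin on the table under its centre. Four cells hold bottles, two are empty; which ones changes.
- scale: Fixed flat grey scale, 190 x 130 mm and 22 mm high, with a round steel pan 112 mm in diameter whose top is 30 mm above the table. Origin on the table under the pan's centre; the body reaches from x = -120 to +70 mm and 65 mm to either side, its green display at -x.
- pan (a point): Centre of the scale pan's upper face.
- rest: Fixed white plastic bottle rest: a 66 x 34 mm foot with two V saddles (8 mm wide, at x = +26 and -26 mm, up to 22 mm high, narrower than the bottle). Origin on the table under its centre; x along the bottle lying in it, towards its cap; the bottle's axis is 34 mm above the table, its underside 35 mm behind the origin.
- beaker: Bystander: clear plastic beaker, 68 mm in diameter, 85 mm high. Origin at the centre of its underside.
- jar: Bystander: white plastic jar with a blue lid, 64 mm in diameter, 75 mm high. Origin at the centre of its underside.
- dropper: Bystander: small amber dropper bottle with a rubber bulb, 30 mm in diameter, 82 mm high. Origin at the centre of its underside.
- cap: Bystander: a loose black screw cap without a dot, 32 mm in diameter, 24 mm high. Origin at the centre of its underside.
- cell0 (a point): Centre of the floor of rack cell 0 (near row, right column seen from the robot), 6 mm above the table.
- cell1 (a point): Centre of the floor of rack cell 1 (near row, middle column seen from the robot), 6 mm above the table.
- cell2 (a point): Centre of the floor of rack cell 2 (near row, left column seen from the robot), 6 mm above the table.
- cell3 (a point): Centre of the floor of rack cell 3 (far row, right column seen from the robot), 6 mm above the table.
- cell4 (a point): Centre of the floor of rack cell 4 (far row, middle column seen from the robot), 6 mm above the table.
- cell5 (a point): Centre of the floor of rack cell 5 (far row, left column seen from the robot), 6 mm above the table.
There are look-alikes about, which are no part of the job. Leave any red look-alike of the rack alone.

How it is judged (in metres and radians):
On the way, in this order (a step that is already met when the one before it is completed fails the run):
1. the weighed spare stands in a rack cell, released, while the other still lies in its rest (((horizontal distance between spare_a and cell0 below 0.014 m and z of spare_a in the frame of cell0 below 0.004 m) or (horizontal distance between spare_a and cell1 below 0.014 m and z of spare_a in the frame of cell1 below 0.004 m) or (horizontal distance between spare_a and cell2 below 0.014 m and z of spare_a in the frame of cell2 below 0.004 m) or (horizontal distance between spare_a and cell3 below 0.014 m and z of spare_a in the frame of cell3 below 0.004 m) or (horizontal distance between spare_a and cell4 below 0.014 m and z of spare_a in the frame of cell4 below 0.004 m) or (horizontal distance between spare_a and cell5 below 0.014 m and z of spare_a in the frame of cell5 below 0.004 m)) and angle between spare_a's own z axis and vertical below 0.12 rad and linear speed of spare_a below 0.03 m/s and contact force between the fingers and spare_a below 0.1 N and angle between spare_b's own z axis and vertical above 1.2 rad), for 0.2 s.
2. the second spare stands upright wholly on the scale's pan, with the robot touching neither it nor the scale, for half a second (horizontal distance between spare_b and pan below 0.035 m and z of spare_b in the frame of pan between -0.004 and 0.004 m and angle between spare_b's own z axis and vertical below 0.08 rad and linear speed of spare_b below 0.02 m/s and contact force between each of the arm, the fingers and spare_b below 0.1 N and contact force between each of the fingers, the arm and scale below 0.1 N), for 0.5 s.
At the end, for the whole second after the job is handed in: Each spare stands in its own rack cell: within 14 mm of the cell's centre, underside within 4 mm of the floor, upright within 0.12 rad, still, released. The rack's four bottles are within 15 mm of their first place and upright; beaker, jar, dropper bottle and loose cap within 30 mm of theirs (((horizontal distance between spare_a and cell0 below 0.014 m and z of spare_a in the frame of cell0 below 0.004 m) or (horizontal distance between spare_a and cell1 below 0.014 m and z of spare_a in the frame of cell1 below 0.004 m) or (horizontal distance between spare_a and cell2 below 0.014 m and z of spare_a in the frame of cell2 below 0.004 m) or (horizontal distance between spare_a and cell3 below 0.014 m and z of spare_a in the frame of cell3 below 0.004 m) or (horizontal distance between spare_a and cell4 below 0.014 m and z of spare_a in the frame of cell4 below 0.004 m) or (horizontal distance between spare_a and cell5 below 0.014 m and z of spare_a in the frame of cell5 below 0.004 m)) and angle between each of spare_a, spare_b, bottle_red, bottle_blue, bottle_green, bottle_short's own z axis and vertical below 0.12 rad and linear speed of each of spare_a, spare_b below 0.03 m/s and contact force between the fingers and spare_a below 0.1 N and ((horizontal distance between spare_b and cell0 below 0.014 m and z of spare_b in the frame of cell0 below 0.004 m) or (horizontal distance between spare_b and cell1 below 0.014 m and z of spare_b in the frame of cell1 below 0.004 m) or (horizontal distance between spare_b and cell2 below 0.014 m and z of spare_b in the frame of cell2 below 0.004 m) or (horizontal distance between spare_b and cell3 below 0.014 m and z of spare_b in the frame of cell3 below 0.004 m) or (horizontal distance between spare_b and cell4 below 0.014 m and z of spare_b in the frame of cell4 below 0.004 m) or (horizontal distance between spare_b and cell5 below 0.014 m and z of spare_b in the frame of cell5 below 0.004 m)) and contact force between the fingers and spare_b below 0.1 N and distance of each of bottle_red, bottle_blue, bottle_green, bottle_short from where it was at the start of the episode below 0.015 m and distance of each of beaker, jar, dropper, cap from where it was at the start of the episode below 0.03 m); the robot touches nothing.
It fails at once if a bottle that was in the rack is moved by more than 20 mm (distance of any of bottle_red, bottle_blue, bottle_green, bottle_short from where it was at the start of the episode above 0.02 m).
It fails at once if the beaker, jar, dropper bottle or loose cap is moved by more than 30 mm (distance of any of beaker, jar, dropper, cap from where it was at the start of the episode above 0.03 m).
It fails at once if a spare is dropped (it moves faster than 0.5 m/s without the fingers on it) ((linear speed of spare_a above 0.5 m/s and contact force between the fingers and spare_a below 0.05 N) or (linear speed of spare_b above 0.5 m/s and contact force between the fingers and spare_b below 0.05 N)).
It fails at once if the standing spare is knocked over (angle between spare_a's own z axis and vertical above 1 rad).
It also fails if it takes over 70 s, if anything falls off the work surface, if the arm or the gripper's body presses on something with over 40 N, if the wrist force passes 120 N, or if a joint passes its speed limit or range.

ROBOT

A 6-joint arm with a two-finger parallel gripper is mounted at the origin on the work surface. World frame = base frame: x ahead of the robot, y to its left, z up, the work surface at z = 0. Lengths are in m, angles in degrees, forces in N, time in s.
With the tool pointing down it reaches from about 0.275 to 0.975 m from the base axis. Payload 8.4 kg.
Tool frame: the origin (TCP) lies on the centre line of the jaws, within the pads' length; the fingertips stand 11 mm ahead of it and the grasp point (between the pads) lies 8 mm behind it (finger_overhang is the distance from the TCP to the fingertips, in m); z points along the fingers, y is the line along which they close (so a half turn about z gives the same grasp; the last joint's range is limited). The gripper opens to 92 mm and grips with 3 to 60 N. Pads are 20 mm wide; open, the fingers measure 128 mm over their backs; the gripper's body (75 mm by 189 mm) begins 69 mm behind the grasp point.
Start: joints at [-65.455, 20.225, 93.587, -0, 66.188, -0.138], TCP at [0.261, -0.568, 0.226] pointing down, gripper open.
Joint ranges: [-150.9, 150.9], [-52.94, 120.26], [3.33, 152.33], [-74.26, 254.26], [0, 154.13], [-172.89, 172.89]. Speed limits (degrees/s): [127.2, 127.2, 159.86, 180, 180, 180].

INTERFACE

Orientations are given as [roll, pitch, yaw] about the fixed x, y, z axes, in that order (R = Rz(yaw) Ry(pitch) Rx(roll)).
In Python, from bench import read_state, snapshot, calibration, close_job, finger_overhang gives the robot as it stands.
- The arm moves only by the tool move_arm, never from a script. Its argument "moves" is text: rows parted by semicolons, each of 7 numbers parted by spaces: the opening, from -1 (shut) to 1 (fully open), then the shift along the tool's x, y, z in cm, then the turn, a rotation vector about the tool's x, y, z in units of 5 degrees (1.0 is 5 degrees). A call has 1 to 12 rows; each row shifts and turns the commanded pose from where the row before left it, along the tool's axes as they then stand; what a row does not reach is not made up. A row lasts 1/12 s, in which the tool goes at most 41.7 mm and 7.16 degrees, less where a joint would pass 70% of its speed; a pose out of reach is approached as far as the arm can. A call is refused whole if a number of a shift passes 4.17 or a number of a turn 1, either way. A call with a gripper value outside its range is refused whole. The fingers move at their own pace and stop on an object; "squeeze" is the grip in N (left out, the last holds). Time passes only in rows, so rows that do not move let the fingers close. It gives the time, the measured TCP pose, the force, the opening and the grip force at its end, in the units of the state.
- read_state(): the state, without advancing time (a new reading comes with each control period).
- snapshot(name): name is "scene" or "top" or "wrist"; returns (picture, depth): 400x640x3 uint8, red, green, blue; 400x640 float32, m along the optical axis (not along the pixel's ray), 0 where there is no reading.
- calibration(name): a dict with "fx", "fy", "cx", "cy" (pixels), "k1" (the pictures are not rectified: a ray, as slopes to the right and down, at radius r is drawn at 1 + k1 r^2 times it, then the intrinsics apply), "origin" and "attitude" of the camera in the world. Camera axes: x right, y down, z forward; pixel columns grow to the right and rows downward; lengths in m; the calibration is good to about 2 mm. A picture is of the moment at which its call begins: read the wrist's pose just before it. calibration takes no time and is no camera call; for the wrist camera it gives the pose at the moment of the call.
- close_job(): hands the job in; it is judged then, once.
The state is a dict: "time": time; "joint_positions": joint angles; "qvel": joint speeds; "joint_efforts": joint torques, N m; "tool_pos": TCP position; "tcp_rot": TCP orientation; "force": force on the tool from outside, world axes, zero at the start; "torque": the same for the moment, N m; "width": finger opening in m; "grip_force": force on a finger pad.
Only numpy, scipy, OpenCV 4.12 (cv2) and the standard library are available. Lean on these libraries where they do the work, as an engineer would, in place of code of your own. Each camera call takes 0.05 s, during which the arm holds its last target. There are 200 camera calls.

## Working session

There is one attempt and no reset: what is moved stays moved. The work goes in short steps, Python scripts to look and compute and a tool call to move; the robot and the scene stay as the last step left them, time stands still between calls to the robot, and variables do not carry over. Pictures are saved under pics/ and viewed, at most 10 in all, crops included, and the job is handed in when it is done.

Besides the shell and the picture viewer there is one more tool, called after "Call:" by a JSON object that holds its "method" and its "body", one argument or row to a line. move_arm: Moves the arm, as the interface text tells. Its arguments: {"type":"object","properties":{"moves":{"type":"string"},"squeeze":{"type":"number"}},"required":["moves"]}

```bash
ls; mkdir -p pics; cat > h.py <<'E'
import numpy as np, cv2
from bench import *
def pts(name,c=None):
    c=c or calibration(name); pic,d=snapshot(name)
    return pic,d,c
def ray(c,u,v):
    K=np.array([[c['fx'],0,c['cx']],[0,c['fy'],c['cy']],[0,0,1.]])
    p=cv2.undistortPoints(np.array([[[u,v]]],float),K,np.array([c['k1'],0,0,0.]))[0,0]
    return np.array([p[0],p[1],1.])
E
python3 - <<'E'
from h import *
for n in('scene','top'):
    c=calibration(n);print(n,c)
    p,d=snapshot(n);np.savez(n+'.npz',p=p,d=d);cv2.imwrite(f'pics/{n}0.png',p[...,::-1])
print(calibration('wrist'));print(read_state(),finger_overhang)
E
```

```text
pics
scene {'fx': 434.66162444676013, 'fy': 434.66162444676013, 'cx': 310.84372727627766, 'cy': 197.3920242650764, 'k1': -0.019369176218654676, 'origin': array([ 1.16664581, -0.43805356,  0.72877221]), 'attitude': array([-130.38062215,   -0.64755302,   56.76021444])}
top {'fx': 497.66394027144577, 'fy': 497.66394027144577, 'cx': 323.5473578050917, 'cy': 206.80235108258748, 'k1': -0.1473196610491222, 'origin': array([ 0.3998278 , -0.0069635 ,  1.35921681]), 'attitude': array([-174.79513145,   -0.64354131,  -89.72094377])}
{'fx': 323.12166617347265, 'fy': 323.12166617347265, 'cx': 315.98159365797653, 'cy': 202.69713529435154, 'k1': -0.03887961769084042, 'origin': array([ 0.33393009, -0.53294576,  0.38409141]), 'attitude': array([ 1.63382736e+02, -4.38471884e-02, -6.53502401e+01])}
{'time': 0.1, 'joint_positions': array([-6.54550110e+01,  2.02593838e+01,  9.36248100e+01,  5.60281427e-04,
        6.61885247e+01, -1.36785357e-01]), 'qvel': array([-0.00565388, -0.08348749, -0.1797354 ,  0.0817428 , -0.09518473,
        0.03135307]), 'joint_efforts': array([ 1.97091435e-04, -5.94908345e+01, -3.34930122e+01,  6.99634873e-02,
        1.82799285e-02, -1.34584116e-05]), 'tool_pos': array([ 0.26081392, -0.56749668,  0.22492937]), 'tcp_rot': array([-1.79927283e+02, -6.85905194e-04,  2.46815474e+01]), 'force': array([-0.76525902, -0.28219944, -0.55427485]), 'torque': array([-0.0080359 , -0.01011636,  0.00941597]), 'grip_force': 0.0, 'width': 0.09187676185587715} 0.011
```

View pics/top0.png

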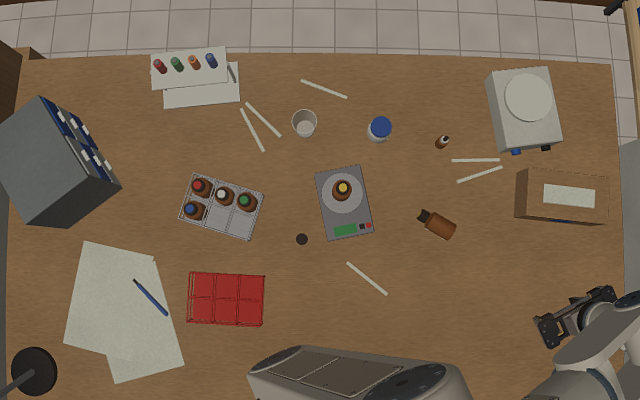

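View pics/scene0.png

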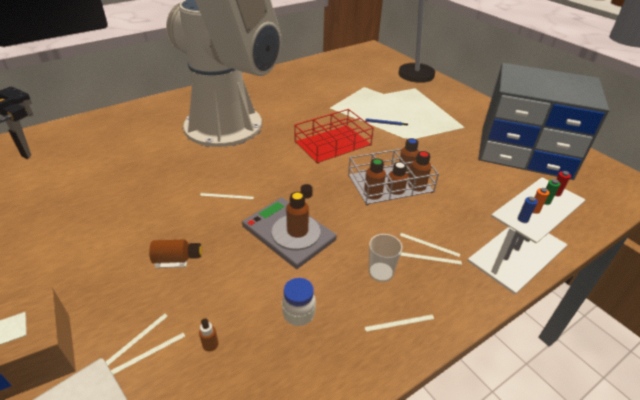

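The top view shows the grey rack at about (222,206). Red, white and green bottles fill its far row and blue is in the near-left cell, so cells 1 and 0 are empty. The red look-alike rack is at (226,298). spare_a is on the scale with its dot at (342,187), and spare_b is lying at (438,224) with its cap up-left. The scene view agrees with this.

```bash
cat >> h.py <<'E'
from scipy.spatial.transform import Rotation as R
def plane(c,u,v,z):
    w=R.from_euler('xyz',c['attitude'],degrees=True).apply(ray(c,u,v)); o=c['origin']
    return o+w*(z-o[2])/w[2]
def cloud(c,d):
    K=np.array([[c['fx'],0,c['cx']],[0,c['fy'],c['cy']],[0,0,1.]])
    v,u=np.mgrid[:400,:640]; q=np.stack([u,v],-1).reshape(-1,1,2).astype(float)
    p=cv2.undistortPoints(q,K,np.array([c['k1'],0,0,0.]))[:,0]
    P=np.c_[p,np.ones(len(p))]*d.reshape(-1,1)
    return (R.from_euler('xyz',c['attitude'],degrees=True).apply(P)+c['origin']).reshape(400,640,3)
E
python3 - <<'E'
from h import *
c=calibration('top');f=np.load('top.npz');p,d=f['p'],f['d'];P=cloud(c,d)
h=cv2.cvtColor(p,cv2.COLOR_RGB2HSV)
for n,(u,v,z) in dict(yellow=(342,187,.132),blue=(190,209,.108),red=(197,186,.108),white=(221,195,.084),green=(244,200,.108),cap=(302,239,.024),pan=(343,193,.03),rack=(222,206,.064),sb=(440,226,.034),beaker=(304,120,.08),jar=(380,128,.07)).items():
    print(n,plane(c,u,v,z).round(3),P[v,u].round(3))
# lying bottle: depth above table
m=(P[...,2]>.03)&(d>0); m[:,:405]=0;m[:,465:]=0;m[:200]=0;m[248:]=0
n,l,s,ce=cv2.connectedComponentsWithStats(m.astype(np.uint8))
i=1+s[1:,4].argmax(); q=P[l==i]; print(len(q),q.mean(0),q[:,2].max())
r=cv2.minAreaRect((q[:,:2]*1000).astype(np.float32));print(r)
m=((P[...,2]>.01)&(d>0)); m[:,:310]=0;m[:,380:]=0;m[:160]=0;m[245:]=0
q=P[m];print(cv2.minAreaRect((q[:,:2]*1000).astype(np.float32)))
E
```

```text
yellow [ 0.561 -0.066  0.132] [ 0.562 -0.066  0.129]
blue [0.506 0.319 0.108] [0.506 0.319 0.108]
red [0.565 0.303 0.108] [0.565 0.302 0.111]
white [0.545 0.245 0.084] [0.545 0.245 0.086]
green [0.53  0.181 0.108] [0.53  0.181 0.107]
cap [0.435 0.036 0.024] [0.435 0.036 0.026]
pan [ 0.559 -0.073  0.03 ] [ 0.547 -0.068  0.13 ]
rack [0.518 0.246 0.064] [0.519 0.246 0.06 ]
sb [ 0.471 -0.335  0.034] [ 0.469 -0.33   0.055]
beaker [0.746 0.032 0.08 ] [0.766 0.034 0.007]
jar [ 0.729 -0.17   0.07 ] [ 0.727 -0.169  0.075]
666 [ 0.47533095 -0.32364961  0.05088224] 0.06418726220717508
((479.1328125, -321.7900390625), (103.59761047363281, 50.455162048339844), 60.05290603637695)
((536.0623168945312, -75.71626281738281), (190.80958557128906, 130.2835235595703), 11.918739318847656)
```

Call:
{"method": "move_arm", "body": {
  "moves": "1 3 -2 -0.4 0 0 -1;1 3 -2 -0.4 0 0 0;1 3 -2 -0.4 0 0 0;1 3 -2 -0.4 0 0 0;1 3 -2 -0.4 0 0 0;1 3 -2 -0.4 0 0 0;1 3 -2 -0.4 0 0 0;1 3 -2 -0.4 0 0 0;1 3 -2 -0.4 0 0 0;1 3 -2 0 0 0 0;1 3 -2 0 0 0 0;1 3 -2 0 0 0 0"
}}

```text
time: 1.1
tool_pos: [0.458, -0.1809, 0.2616]
tcp_rot: [-180.0, 0.0, 29.7]
force: [0.8, -1.0, -0.1]
width: 0.0919
grip_force: 0.0
```

Call:
{"method": "move_arm", "body": {
  "moves": "1 0 0 0 0 0 -1;1 0 0 0 0 0 -1;1 0 0 0 0 0 -1;1 0 0 0 0 0 -1;1 0 0 0 0 0 -1;1 0 0 0 0 0 -1;1 0 0 0 0 0 -1;1 0 0 0 0 0 -1;1 0 0 0 0 0 -1;1 0 0 0 0 0 -1;1 0 0 0 0 0 -1;1 0 0 0 0 0 -1"
}}

```text
time: 2.1
tool_pos: [0.4574, -0.1825, 0.2613]
tcp_rot: [-180.0, -0.0, 89.9]
force: [0.2, 0.0, -0.8]
width: 0.0921
grip_force: 0.0
```

Call:
{"method": "move_arm", "body": {
  "moves": "1 0 0 0 0 0 -1;1 0 0 0 0 0 -1;1 0 0 0 0 0 -1;1 0 0 0 0 0 -1;1 0 0 0 0 0 -1;1 0 0 0 0 0 -0.9;1 0 0 0 0 0 0;1 0 0 0 0 0 0"
}}

```text
time: 2.77
tool_pos: [0.4575, -0.1826, 0.2614]
tcp_rot: [-180.0, -0.0, 119.0]
force: [0.0, -0.2, 0.5]
width: 0.0919
grip_force: 0.0
```

```bash
cat >> h.py <<'E'
def yellow(p):
    h=cv2.cvtColor(p,cv2.COLOR_RGB2HSV)
    m=cv2.inRange(h,(22,150,120),(34,255,255))
    n,l,s,ce=cv2.connectedComponentsWithStats(m)
    return [(ce[i].round(1),s[i,4]) for i in range(1,n) if s[i,4]>25]
def world2tool(dp,yaw):  # tool down
    a=np.radians(yaw);x=np.array([np.cos(a),np.sin(a),0]);y=np.array([np.sin(a),-np.cos(a),0])
    return 100*np.array([dp@x,dp@y,-dp[2]])
E
python3 - <<'E'
from h import *
c=calibration('wrist');p,d=snapshot('wrist');cv2.imwrite('pics/w1.png',p[...,::-1]);P=cloud(c,d)
print(c['origin'],c['attitude'])
for ce,s in yellow(p): print(ce,s,plane(c,*ce,.132),P[int(ce[1]),int(ce[0])])
E
```

```text
[ 0.41754128 -0.11083374  0.42055328] [1.63270378e+02 6.53736673e-03 2.90071890e+01]
[480.8 143.3] 452 [ 0.56148987 -0.06681866  0.132     ] [ 0.56007833 -0.06715118  0.13323979]
[312.3 255.7] 50 [ 0.48276261 -0.23598424  0.132     ] [ 0.50439943 -0.27840774  0.0325753 ]
```

View pics/w1.png

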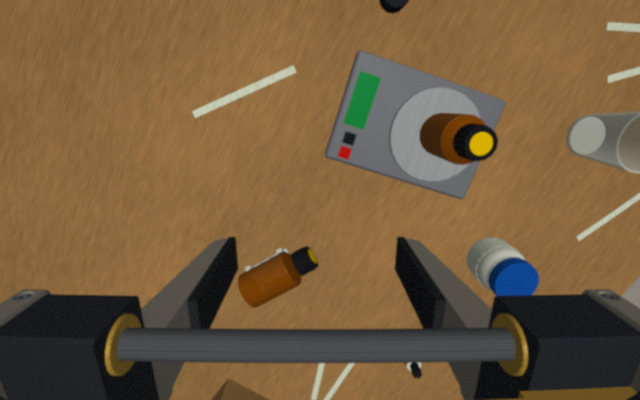

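The wrist view shows spare_a's yellow dot at (481,143) on the scale and spare_b at (275,275), both where the top view put them. Next is the grasp of spare_a's cap.

Call:
{"method": "move_arm", "body": {
  "moves": "0.6 1.02 2.93 0 0 0 0;0.6 1.02 2.93 0 0 0 0;0.6 1.02 2.93 0 0 0 0;0.6 1.02 2.93 0 0 0 0;0.6 1.02 2.94 0 0 0 0;0.6 0 0 3 0 0 0;0.6 0 0 3 0 0 0;0.6 0 0 3 0 0 0;0.6 0 0 2 0 0 0;0.6 0 0 1 0 0 0;0.6 0 0 1 0 0 0;0.6 0 0 0.94 0 0 0"
}}

```text
time: 3.82
tool_pos: [0.5613, -0.0667, 0.1221]
tcp_rot: [180.0, 0.0, 119.1]
force: [-0.0, -0.3, -0.3]
width: 0.0732
grip_force: 0.0
```

Call:
{"method": "move_arm", "body": {
  "moves": "0.6 0 0 0 0 0 0;-1 0 0 0 0 0 0;-1 0 0 0 0 0 0;-1 0 0 0 0 0 0;-1 0 0 0 0 0 0;-1 0 0 0 0 0 0;-1 0 0 0 0 0 0;-1 0 0 0 0 0 0;-1 0 0 0 0 0 0",
  "squeeze": 30
}}

```text
time: 4.57
tool_pos: [0.561, -0.0666, 0.1225]
tcp_rot: [180.0, 0.0, 119.2]
force: [0.8, -0.2, 1.8]
width: 0.031
grip_force: 30.0
```

Call:
{"method": "move_arm", "body": {
  "moves": "-1 0 0 -1 0 0 0;-1 0 0 -3 0 0 0;-1 0 0 -4 0 0 0;-1 0 0 -4 0 0 0;-1 2.76 0.77 0 0 0 0;-1 2.76 0.77 0 0 0 0;-1 2.76 0.77 0 0 0 0;-1 2.76 0.77 0 0 0 0;-1 2.76 0.77 0 0 0 0;-1 2.76 0.77 0 0 0 0;-1 0 0 0 0 0 0;-1 0 0 0 0 0 0"
}}

```text
time: 5.57
tool_pos: [0.5198, 0.1015, 0.2426]
tcp_rot: [-180.0, 0.0, 119.3]
force: [0.2, -0.1, -2.8]
width: 0.0312
grip_force: 30.0
```

```bash
python3 - <<'E'
from h import *
c=calibration('wrist');p,d=snapshot('wrist');cv2.imwrite('pics/w2.png',p[...,::-1]);P=cloud(c,d)
np.savez('w2.npz',p=p,d=d,o=c['origin'],a=c['attitude'])
s=read_state();print(s['tool_pos'],s['tcp_rot'],s['width'],s['grip_force'])
E
```

```text
[0.52015041 0.10055422 0.24247209] [-1.79984945e+02  1.92757502e-02  1.19268611e+02] 0.03148307373730469 29.99865174293518
```

View pics/w2.png

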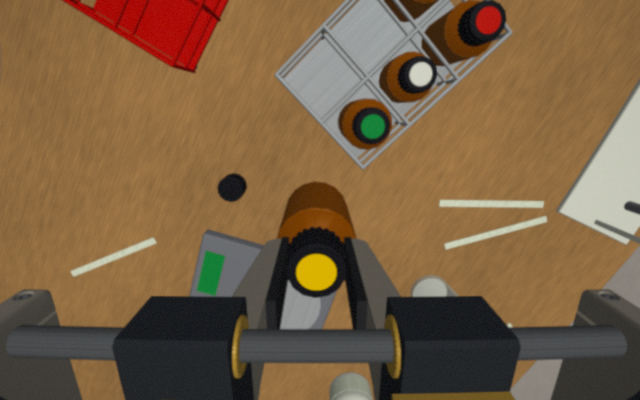

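The spare is held vertically in the view, with its dot at (316,271). The rack's outer corners are at about (279,75), (364,165) and (508,33), and cell 0, at about (325,70), is empty.

```bash
python3 - <<'E'
from h import *
f=np.load('w2.npz');p=f['p'];c=calibration('wrist');c['origin'],c['attitude']=f['o'],f['a']
h=cv2.cvtColor(p,cv2.COLOR_RGB2HSV)
m=((h[...,1]<70)&(h[...,2]>60)).astype(np.uint8); m[175:]=0;m[:,:262]=0;m[:,525:]=0
m=cv2.morphologyEx(m,cv2.MORPH_OPEN,np.ones((2,2)))
n,l,s,ce=cv2.connectedComponentsWithStats(m);i=1+s[1:,4].argmax()
ys,xs=np.where(l==i)
W=np.array([plane(c,u,v,.064)[:2] for u,v in zip(xs,ys)])*1000
def supp(th,top=False):
    n=np.array([np.cos(th),np.sin(th)]);return W@n
# angle: scan for the sharpest edges by hull edges
hu=cv2.convexHull(W.astype(np.float32))[:,0]
E=np.roll(hu,-1,0)-hu
for a,e in zip(hu,E):
    if np.hypot(*e)>25: print(a.round(1),(a+e).round(1),np.hypot(*e).round(1),np.degrees(np.arctan2(e[1],e[0])).round(2))
for col,(lo,hi),z in (('red',((0,160,120),(6,255,255)),.108),('green',((60,120,60),(85,255,255)),.108)):
    mm=cv2.inRange(h,lo,hi); mm[175:]=0;mm[:,:300]=0
    n,l,s,ce=cv2.connectedComponentsWithStats(mm);i=1+s[1:,4].argmax();print(col,ce[i],plane(c,*ce[i],z))
print('white',plane(c,421,74,.084)); ce,_=max(yellow(p),key=lambda t:t[1]);print('held',ce,plane(c,*ce,.2525))
E
```

```text
[601.3 329.8] [542.4 319.1] 59.8 -169.7
[542.4 319.1] [457.1 269.9] 98.5 -150.01
[457.1 269.9] [433.1 190. ] 83.4 -106.77
[446.5 173. ] [486.3 160.9] 41.6 -16.92
[506.2 154.9] [546.1 142.8] 41.7 -16.9
[556.2 142.3] [582.2 227.7] 89.2 73.07
[582.2 227.7] [610.9 322.1] 98.7 73.11
red [488.03142329  19.79297597] [0.56956483 0.30371434 0.108     ]
green [372.44111776 125.96606786] [0.53161979 0.18262093 0.108     ]
white [0.55013019 0.24570118 0.084     ]
held [315.9 271.8] [0.5196422  0.10139354 0.2525    ]
```

Call:
{"method": "move_arm", "body": {
  "moves": "-1 2 0.12 0 0 0 0;-1 3 0.18 0 0 0 0;-1 3 0.18 0 0 0 0;-1 2 0.12 0 0 0 0;-1 1.09 0.07 0 0 0 0;-1 0 0 0 0 0 0;-1 0 0 2 0 0 0;-1 0 0 3 0 0 0;-1 0 0 2 0 0 0;-1 0 0 0 0 0 0"
}}

```text
time: 6.45
tool_pos: [0.4705, 0.1981, 0.1686]
tcp_rot: [-179.6, -0.0, 119.1]
force: [-0.9, -0.7, -2.8]
width: 0.031
grip_force: 30.0
```

```bash
python3 - <<'E'
from h import *
s=read_state();print(s['tool_pos'],s['tcp_rot'],s['force'])
dp=np.array([.4716,.2006,.098])-s['tool_pos'];print(world2tool(dp,s['tcp_rot'][2]))
c=calibration('top');p,d=snapshot('top')
for ce,n in yellow(p): print(ce,n,plane(c,*ce,s['tool_pos'][2]+.01))
cv2.imwrite('pics/w3.png',cv2.resize(snapshot('wrist')[0][:260,120:520,::-1],(800,520)))
E
```

```text
[0.47045304 0.19806812 0.16862167] [-1.79632107e+02 -4.39355842e-03  1.19133217e+02] [-0.93462813 -0.72583802 -2.80346877]
[0.16531838 0.22344846 7.06216739]
```

View pics/w3.png

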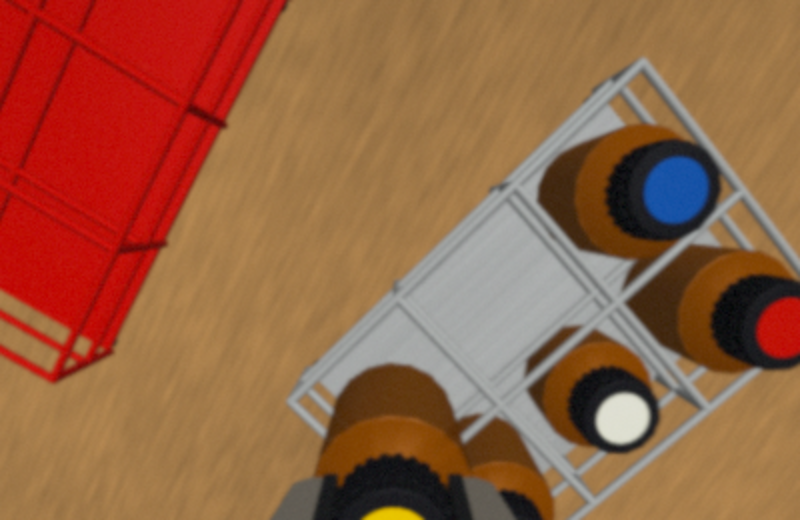

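```bash
python3 - <<'E'
from h import *
c=calibration('wrist');a=np.radians(-16.9);n=np.array([np.cos(a),np.sin(a)]);t=np.array([-n[1],n[0]])
for u,v in ((290,400),(398,290),(510,185),(643,62),(497,408),(612,305)):
    w=plane(c,120+u/2,v/2,.062)[:2]*1000;print(w.round(1),(w@n).round(1),(w@t).round(1))
E
```

```text
[431.8 180.7] 360.7 298.5
[449.7 244.9] 359.1 365.1
[468.3 302.7] 360.0 425.8
[488.9 366. ] 361.4 492.3
[512.3 221.4] 425.9 360.8
[530.8 283.2] 425.5 425.2
```

In the view the bottle hangs over cell 0. The rack's wire nodes match the earlier fit to within about 4 mm. I'll apply the small correction and set it down.

Call:
{"method": "move_arm", "body": {
  "moves": "-1 0.16 0.22 0 0 0 0;-1 0 0 0 0 0 0;-1 0 0 2 0 0 0;-1 0 0 2 0 0 0;-1 0 0 1.5 0 0 0;-1 0 0 0.8 0 0 0;-1 0 0 0.3 0 0 0;-1 0 0 0.2 0 0 0;-1 0 0 0.1 0 0 0;-1 0 0 0 0 0 0"
}}

```text
time: 7.38
tool_pos: [0.4738, 0.2033, 0.1039]
tcp_rot: [179.9, 0.0, 119.2]
force: [-0.3, -0.1, -3.1]
width: 0.0314
grip_force: 30.0
```

Call:
{"method": "move_arm", "body": {
  "moves": "-1 0 0 0 0 0 0;-1 0 0 0 0 0 0"
}}

```text
time: 7.55
tool_pos: [0.4737, 0.2032, 0.1038]
tcp_rot: [179.9, 0.0, 119.2]
force: [0.2, 0.3, -1.6]
width: 0.0311
grip_force: 30.0
```

Call:
{"method": "move_arm", "body": {
  "moves": "-1 -0.13 -0.32 0 0 0 0;-1 0 0 0.2 0 0 0;-1 0 0 0.2 0 0 0;-1 0 0 0.1 0 0 0;-1 0 0 0 0 0 0;-1 0 0 0 0 0 0"
}}

```text
time: 8.05
tool_pos: [0.4711, 0.2003, 0.098]
tcp_rot: [-180.0, -0.0, 119.2]
force: [-0.0, -0.2, -1.9]
width: 0.0311
grip_force: 30.0
```

Call:
{"method": "move_arm", "body": {
  "moves": "-1 0 0 0.1 0 0 0;-1 0 0 0 0 0 0;-1 0 0 0 0 0 0"
}}

```text
time: 8.3
tool_pos: [0.4713, 0.2004, 0.0974]
tcp_rot: [180.0, 0.0, 119.2]
force: [-0.7, -0.0, 1.4]
width: 0.0312
grip_force: 30.0
```

Call:
{"method": "move_arm", "body": {
  "moves": "-0.2 0 0 0 0 0 0;0.13 0 0 0 0 0 0;0.13 0 0 0 0 0 0;0.13 0 0 0 0 0 0;0.13 0 0 -1 0 0 0;0.13 0 0 -2 0 0 0;0.13 0 0 -3 0 0 0;0.13 0 0 -4 0 0 0;0.13 0 0 -4 0 0 0;0.13 0 0 0 0 0 0;0.13 0 0 0 0 0 0"
}}

```text
time: 9.22
tool_pos: [0.4726, 0.201, 0.2403]
tcp_rot: [179.7, 0.0, 119.2]
force: [0.0, -0.5, -0.8]
width: 0.0518
grip_force: 0.0
```

```bash
python3 - <<'E'
from h import *
s=read_state();print(s['tool_pos'],s['tcp_rot'],s['joint_positions'])
c=calibration('wrist');p,d=snapshot('wrist')
for ce,n in yellow(p): print(ce,n,plane(c,*ce,.108),d[int(ce[1]),int(ce[0])],cloud(c,d)[int(ce[1]),int(ce[0])])
g=np.array([.481,-.3177])
# spare_b geometry from wrist pic w1-like, plan
b=np.array([np.cos(np.radians(60)),np.sin(np.radians(60))]);u=np.array([.4535,-.366]);print('grasp',u+.056*b)
E
```

```text
[0.47255416 0.20096247 0.24026161] [1.79674981e+02 3.53215063e-02 1.19184085e+02] [ 2.28707334e+01  9.20624148e+00  1.06365297e+02  7.04866308e-04
  6.41015300e+01 -6.31375738e+00]
[313.3 196.8] 420 [0.4708234  0.20016702 0.108     ] 0.30253044 [0.47021405 0.20068613 0.10789927]
grasp [ 0.4815     -0.31750258]
```

Call:
{"method": "move_arm", "body": {
  "moves": "0.8 -2 -1.07 0 0 0 0;0.8 -3.3 -1.77 0 0 0 0;0.8 -3.3 -1.77 0 0 0 0;0.8 -3.3 -1.77 0 0 0 0;0.8 -3.3 -1.77 0 0 0 0;0.8 -3.3 -1.77 0 0 0 0;0.8 -3.3 -1.77 0 0 0 0;0.8 -3.3 -1.77 0 0 0 0;0.8 -3.3 -1.77 0 0 0 0;0.8 -3.3 -1.77 0 0 0 0;0.8 -3.3 -1.77 0 0 0 0;0.8 -3.3 -1.77 0 0 0 0"
}}

```text
time: 10.27
tool_pos: [0.4772, -0.2356, 0.2355]
tcp_rot: [-179.9, -0.1, 119.2]
force: [-0.3, 1.6, 0.2]
width: 0.0825
grip_force: 0.0
```

Call:
{"method": "move_arm", "body": {
  "moves": "0.8 0 0 0 0 0 1;0.8 0 0 0 0 0 1;0.8 0 0 0 0 0 1;0.8 0 0 0 0 0 1;0.8 0 0 0 0 0 1;0.8 0 0 0 0 0 1;0.8 0 0 0 0 0 1;0.8 0 0 0 0 0 1;0.8 0 0 0 0 0 1;0.8 0 0 0 0 0 1;0.8 0 0 0 0 0 1;0.8 0 0 0 0 0 0.84"
}}

```text
time: 11.27
tool_pos: [0.4774, -0.2337, 0.2353]
tcp_rot: [-179.8, 0.0, 59.7]
force: [0.5, -0.6, -0.3]
width: 0.0828
grip_force: 0.0
```

```bash
python3 - <<'E'
from h import *
s=read_state();print(s['tool_pos'],s['tcp_rot'],s['joint_positions'])
c=calibration('wrist');p,d=snapshot('wrist');cv2.imwrite('pics/w4.png',p[...,::-1]);P=cloud(c,d)
h=cv2.cvtColor(p,cv2.COLOR_RGB2HSV)
m=(P[...,2]>.04)&(P[...,2]<.075)&(d>0)&(np.hypot(P[...,0]-.479,P[...,1]+.322)<.075)
q=P[m];print(len(q),q[:,2].max(),cv2.minAreaRect((q[:,:2]*1000).astype(np.float32)))
for ce,n in yellow(p): print(ce,n,P[int(ce[1]),int(ce[0])])
E
```

```text
[ 0.4774338  -0.23365605  0.23532018] [-1.79799652e+02  1.55881303e-02  5.97258862e+01] [-2.62378594e+01  1.14462763e+01  1.04255694e+02 -1.60362255e-03
  6.44989774e+01  4.03697465e+00]
3043 0.06081879854030964 ((478.7787780761719, -321.8167724609375), (103.08860778808594, 48.75423812866211), 59.55558395385742)
[356.2 201.5] 72 [ 0.50434293 -0.27781485  0.033804  ]
```

View pics/w4.png

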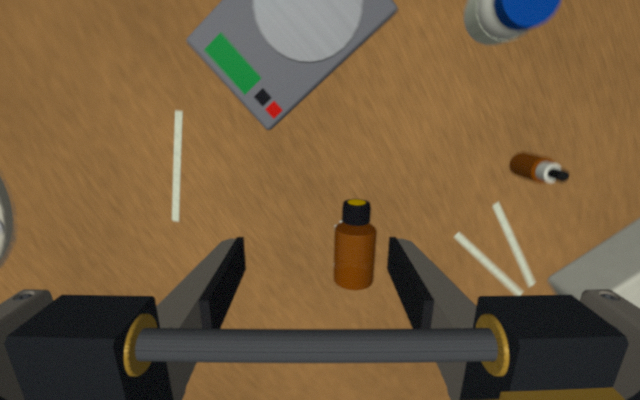

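The wrist view shows spare_b at (355,245), its cap up the image, with the bottle parallel to tool x and the saddles clear. Next is the grasp on its body.

Call:
{"method": "move_arm", "body": {
  "moves": "0.8 -2 1.3 0 0 0 0;0.8 -2 1.3 0 0 0 0;0.8 -2 1.3 0 0 0 0;0.8 -1.04 0.67 0 0 0 0;0.8 0 0 3 0 0 0;0.8 0 0 4 0 0 0;0.8 0 0 4 0 0 0;0.8 0 0 3 0 0 0;0.8 0 0 2 0 0 0;0.8 0 0 0 0 0 0;0.8 0 0 0 0 0 0"
}}

```text
time: 12.23
tool_pos: [0.4818, -0.3171, 0.0759]
tcp_rot: [-179.8, -0.0, 60.0]
force: [0.2, 0.3, 0.3]
width: 0.0827
grip_force: 0.0
```

Call:
{"method": "move_arm", "body": {
  "moves": "0.8 0 0 2 0 0 0;0.8 0 0 2 0 0 0;0.8 0 0 0.8 0 0 0;0.8 0 0 0 0 0 0;-1 0 0 0 0 0 0;-1 0 0 0 0 0 0;-1 0 0 0 0 0 0;-1 0 0 0 0 0 0;-1 0 0 0 0 0 0;-1 0 0 0 0 0 0;-1 0 0 0 0 0 0",
  "squeeze": 30
}}

```text
time: 13.15
tool_pos: [0.4824, -0.3177, 0.0297]
tcp_rot: [-179.9, -0.0, 60.0]
force: [-2.7, 3.0, 6.9]
width: 0.0488
grip_force: 30.0
```

Call:
{"method": "move_arm", "body": {
  "moves": "-1 0 0 -1 0 0 0;-1 0 0 -3 0 0 0;-1 0 0 -4 0 0 0;-1 0 0 -4 0 0 0;-1 0 0 -4 0 0 0;-1 0 0 -4 0 0 0;-1 0 0 -2 0 0 0;-1 0 0 0 0 0 0;-1 0 0 0 0 0.5 0;-1 0 0 0 0 1 0;-1 0 0 0 0 1 0;-1 0 0 0 0 1 0"
}}

```text
time: 14.15
tool_pos: [0.4829, -0.3175, 0.249]
tcp_rot: [180.0, -17.7, 60.0]
force: [-1.2, 0.5, -2.6]
width: 0.0491
grip_force: 30.0
```

Call:
{"method": "move_arm", "body": {
  "moves": "-1 0 0 0 0 1 0;-1 0 0 0 0 1 0;-1 0 0 0 0 1 0;-1 0 0 0 0 1 0;-1 0 0 0 0 1 0;-1 0 0 0 0 0 0"
}}

```text
time: 14.65
tool_pos: [0.4811, -0.3186, 0.2461]
tcp_rot: [-179.6, -42.8, 59.5]
force: [-0.2, -0.5, -2.4]
width: 0.0493
grip_force: 30.0
```

```bash
python3 - <<'E'
from h import *
s=read_state();print(s['tool_pos'],s['tcp_rot'],s['joint_positions'],s['width'],s['grip_force'])
E
```

```text
[ 0.48107767 -0.31856919  0.24607381] [-179.60120251  -42.77678753   59.54724726] [-55.39214682  25.45441768  95.60849853  38.16670682  82.64486316
 -38.36355065] 0.0493467571727407 29.9948787689209
```

Call:
{"method": "move_arm", "body": {
  "moves": "-1 0 0 0 0 1 0;-1 0 0 0 0 1 0;-1 0 0 0 0 1 0;-1 0 0 0 0 1 0;-1 0 0 0 0 1 0;-1 0 0 0 0 1 0;-1 0 0 0 0 1 0;-1 0 0 0 0 1 0;-1 0 0 0 0 1 0;-1 0 0 0 0 0.4 0;-1 0 0 0 0 0 0;-1 0 0 0 0 0 0"
}}

```text
time: 15.65
tool_pos: [0.4832, -0.3175, 0.2486]
tcp_rot: [-172.6, -89.3, 52.7]
force: [-0.0, -0.6, -0.8]
width: 0.0492
grip_force: 30.0
```

```bash
cat >> h.py <<'E'
def rep(target=None):
    s=read_state();T=R.from_euler('xyz',s['tcp_rot'],degrees=True);M=T.as_matrix()
    print('pos',s['tool_pos'].round(4),'j',s['joint_positions'].round(1),'w',s['width'],'F',s['force'].round(1))
    print('x',M[:,0].round(4),'y',M[:,1].round(4),'z',M[:,2].round(4))
    if target is not None: print('shift cm',(M.T@(np.array(target)-s['tool_pos'])*100).round(2))
    return s,T
E
python3 - <<'E'
from h import *
s,T=rep()
p,d=snapshot('scene');cv2.imwrite('pics/s5.png',p[...,::-1])
E
```

```text
pos [ 0.4832 -0.3175  0.2486] j [-63.6  48.3  92.4  62.4 110.  -55.7] w 0.04917492160383337 F [-0.  -0.6 -0.8]
x [0.0071 0.0094 0.9999] y [ 0.8665 -0.4992 -0.0015] z [ 0.4991  0.8665 -0.0117]
```

View pics/s5.png

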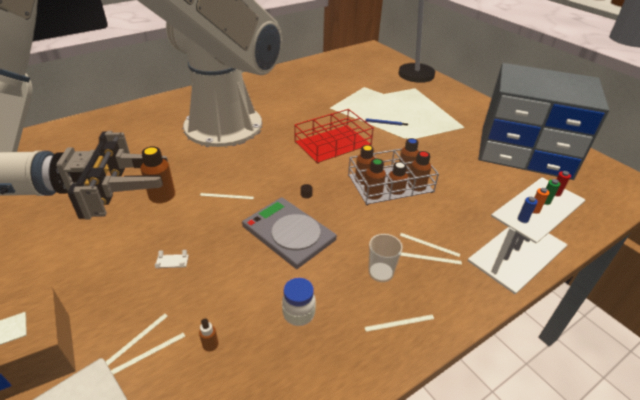

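The scene view shows spare_b held upright at (157,175), the rest empty at (172,260) and spare_a in the rack. I'll turn the tool 18° about vertical so the wrist clears the rest, then compute the shift to the pan.

Call:
{"method": "move_arm", "body": {
  "moves": "-1 0 0 0 0 0.13 0;-1 0 0 0 -0.9 0 0;-1 0 0 0 -0.9 0 0;-1 0 0 0 -0.9 0 0;-1 0 0 0 -0.9 0 0;-1 0 0 0 0 0 0"
}}

```text
time: 16.2
tool_pos: [0.4819, -0.3169, 0.2501]
tcp_rot: [-48.2, -89.9, -90.0]
force: [1.2, -0.1, -1.8]
width: 0.0493
grip_force: 30.0
```

```bash
python3 - <<'E'
from h import *
s,T=rep(); z=T.as_matrix()[:,2]
rep(np.array([.560,-.0715,.14])+.0043*z)
E
```

```text
pos [ 0.4819 -0.3169  0.2501] j [-68.1  43.6 105.9  72.7 100.  -60.9] w 0.049288281309655166 F [ 1.2 -0.1 -1.8]
x [-0.     -0.0025  1.    ] y [ 0.6663 -0.7457 -0.0018] z [0.7457 0.6663 0.0016]
pos [ 0.4819 -0.3169  0.2501] j [-68.1  43.6 105.9  72.7 100.  -60.9] w 0.049288281309655166 F [ 1.2 -0.1 -1.8]
x [-0.     -0.0025  1.    ] y [ 0.6663 -0.7457 -0.0018] z [0.7457 0.6663 0.0016]
shift cm [-11.07 -13.07  22.59]
```

Call:
{"method": "move_arm", "body": {
  "moves": "-1 0 -1.45 2.51 0 0 0;-1 0 -1.45 2.51 0 0 0;-1 0 -1.45 2.51 0 0 0;-1 0 -1.45 2.51 0 0 0;-1 0 -1.45 2.51 0 0 0;-1 0 -1.45 2.51 0 0 0;-1 0 -1.45 2.51 0 0 0;-1 0 -1.45 2.51 0 0 0;-1 0 -1.45 2.51 0 0 0;-1 -3 0 0 0 0 0;-1 -3 0 0 0 0 0;-1 0 0 0 0 0 0"
}}

```text
time: 17.2
tool_pos: [0.564, -0.0687, 0.1861]
tcp_rot: [-81.4, -89.8, -56.4]
force: [-0.7, -0.2, -0.7]
width: 0.0494
grip_force: 30.0
```

Call:
{"method": "move_arm", "body": {
  "moves": "-1 -2.5 0 0 0 0 0;-1 -2.5 0 0 0 0 0;-1 0 0 0 0 0 0;-1 0 0 0 0 0 0"
}}

```text
time: 17.53
tool_pos: [0.5642, -0.0701, 0.1408]
tcp_rot: [-17.7, -89.8, -120.3]
force: [0.3, -0.4, -1.2]
width: 0.0489
grip_force: 30.0
```

```bash
python3 - <<'E'
from h import *
s,T=rep(); z=T.as_matrix()[:,2]
rep(np.array([.560,-.0715,.087])+.0043*z)
c=calibration('top');p,d=snapshot('top')
for ce,n in yellow(p): print(ce,n,plane(c,*ce,s['tool_pos'][2]+.046))
c=calibration('scene');p,d=snapshot('scene')
for ce,n in yellow(p): print(ce,n,plane(c,*ce,s['tool_pos'][2]+.046))
E
```

```text
pos [ 0.5642 -0.0701  0.1408] j [-45.   52.9 123.   93.   90.  -85.8] w 0.04890498611869404 F [ 0.3 -0.4 -1.2]
x [-0.002  -0.0035  1.    ] y [ 0.6694 -0.7429 -0.0012] z [0.7429 0.6694 0.0038]
pos [ 0.5642 -0.0701  0.1408] j [-45.   52.9 123.   93.   90.  -85.8] w 0.04890498611869404 F [ 0.3 -0.4 -1.2]
x [-0.002  -0.0035  1.    ] y [ 0.6694 -0.7429 -0.0012] z [0.7429 0.6694 0.0038]
shift cm [-5.38 -0.17  0.01]
[346.  184.3] 61 [ 0.56074775 -0.0727499   0.18679053]
[236.1 222.9] 58 [0.46724436 0.18705339 0.18679053]
[294.1 176.2] 45 [ 0.5627977  -0.07583553  0.18679053]
```

Call:
{"method": "move_arm", "body": {
  "moves": "-1 -1.5 -0.1 0 0 0 0;-1 -1.5 0 0 0 0 0;-1 -1 0 0 0 0 0;-1 -0.5 0 0 0 0 0;-1 -0.3 0 0 0 0 0;-1 0 0 0 0 0 0;-1 0 0 0 0 0 0;-1 0 0 0 0 0 0"
}}

```text
time: 18.3
tool_pos: [0.5631, -0.0689, 0.0925]
tcp_rot: [-7.6, -89.8, -130.4]
force: [-0.1, -1.1, -1.6]
width: 0.0493
grip_force: 30.0
```

Call:
{"method": "move_arm", "body": {
  "moves": "-1 -0.2 0 0 0 0 0;-1 -0.1 0 0 0 0 0;-1 -0.1 0 0 0 0 0;-1 0 0 0 0 0 0;-1 0 0 0 0 0 0;-1 0 0 0 0 0 0"
}}

```text
time: 18.8
tool_pos: [0.563, -0.0688, 0.0879]
tcp_rot: [-20.1, -89.8, -117.9]
force: [0.5, 0.5, -1.2]
width: 0.049
grip_force: 30.0
```

Call:
{"method": "move_arm", "body": {
  "moves": "-1 -0.1 0 0 0 0 0;-1 0 0 0 0 0 0;-1 0 0 0 0 0 0"
}}

```text
time: 19.05
tool_pos: [0.5631, -0.0688, 0.0873]
tcp_rot: [-11.4, -89.8, -126.6]
force: [-0.7, 0.3, 1.8]
width: 0.0494
grip_force: 30.0
```

Call:
{"method": "move_arm", "body": {
  "moves": "-1 -0.05 0 0 0 0 0;-1 0 0 0 0 0 0;-1 0 0 0 0 0 0"
}}

```text
time: 19.3
tool_pos: [0.563, -0.0687, 0.0872]
tcp_rot: [-6.4, -89.8, -131.6]
force: [0.2, 0.5, 5.0]
width: 0.0491
grip_force: 30.0
```

Call:
{"method": "move_arm", "body": {
  "moves": "0.2 0 0 0 0 0 0;0.4 0 0 0 0 0 0;0.7 0 0 0 0 0 0;0.9 0 0 0 0 0 0;0.9 0 0 0 0 0 0;0.9 0 0 0 0 0 0;0.9 0 0 0 0 0 0;0.9 0 0 0 0 0 0;0.9 0 0 0 0 0 0;0.9 0 0 0 0 0 0;0.9 0 0 0 0 0 0;0.9 0 0 0 0 0 0"
}}

```text
time: 20.3
tool_pos: [0.5631, -0.0688, 0.0864]
tcp_rot: [-19.0, -89.8, -119.1]
force: [-0.3, 0.8, 0.2]
width: 0.0873
grip_force: 0.0
```

Call:
{"method": "move_arm", "body": {
  "moves": "0.9 0 0 -1 0 0 0;0.9 0 0 -2 0 0 0;0.9 0 0 -2 0 0 0;0.9 0 0 -2 0 0 0;0.9 0 0 -2 0 0 0;0.9 2 0 -1 0 0 0;0.9 3 0 0 0 0 0;0.9 3 0 0 0 0 0;0.9 3 0 0 0 0 0;0.9 3 0 0 0 0 0;0.9 1 0 0 0 0 0;0.9 0 0 0 0 0 0"
}}

```text
time: 21.3
tool_pos: [0.4882, -0.1366, 0.2379]
tcp_rot: [56.7, -89.8, 165.2]
force: [0.3, -0.0, -0.3]
width: 0.0875
grip_force: 0.0
```

```bash
python3 - <<'E'
from h import *
s,T=rep()
for n in('top','scene'):
    c=calibration(n);p,d=snapshot(n);P=cloud(c,d)
    for ce,k in yellow(p): print(n,ce,k,plane(c,*ce,.132),P[int(ce[1]),int(ce[0])])
cv2.imwrite('pics/s6.png',p[...,::-1])
E
```

```text
pos [ 0.4882 -0.1366  0.2379] j [-58.4  39.9 125.2  80.   92.8 -75.5] w 0.0874986163933894 F [ 0.3 -0.  -0.3]
x [-3.5e-03  9.0e-04  1.0e+00] y [ 0.6686 -0.7436  0.003 ] z [0.7436 0.6686 0.002 ]
top [344.  187.8] 57 [ 0.55945041 -0.07084604  0.132     ] [ 0.56109312 -0.070701    0.13476052]
top [236.1 222.9] 58 [0.47039492 0.19612031 0.132     ] [0.47398752 0.20021955 0.10902799]
scene [294.7 195.6] 47 [ 0.56004986 -0.07352552  0.132     ] [ 0.55764063 -0.07379222  0.13207938]
```

View pics/s6.png

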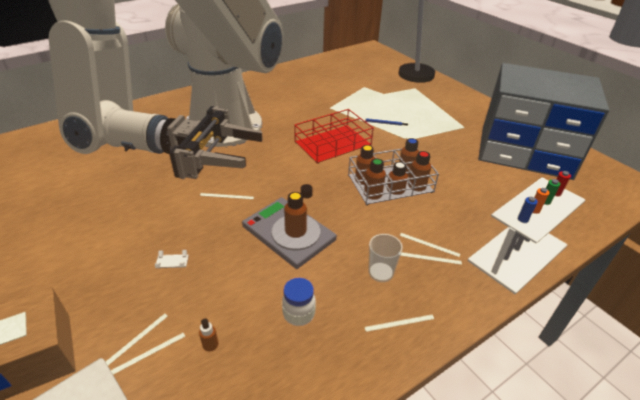

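The scene view shows spare_b upright and released on the pan, dot at (295,196), with the arm clear. Next I'll tip the tool back down and yaw it.

Call:
{"method": "move_arm", "body": {
  "moves": "0.6 0 0 0 0 -1 0;0.6 0 0 0 0 -1 0;0.6 0 0 0 0 -1 0;0.6 0 0 0 0 -1 0;0.6 0 0 0 0 -1 0;0.6 0 0 0 0 -1 0;0.6 0 0 0 0 -1 0;0.6 0 0 0 0 -1 0;0.6 0 0 0 0 -1 0;0.6 0 0 0 0 -1 0;0.6 0 0 0 0 -1 0;0.6 0 0 0 0 -1 0"
}}

```text
time: 22.4
tool_pos: [0.4884, -0.1367, 0.2348]
tcp_rot: [-179.9, -29.8, 41.9]
force: [-0.1, 0.9, -0.5]
width: 0.0735
grip_force: 0.0
```

Call:
{"method": "move_arm", "body": {
  "moves": "0.6 0 0 0 0 -1 0;0.6 0 0 0 0 -1 0;0.6 0 0 0 0 -1 0;0.6 0 0 0 0 -1 0;0.6 0 0 0 0 -1 0;0.6 0 0 0 0 -1 0;0.6 0 0 0 0 0 0;0.6 0 0 0 0 0 0"
}}

```text
time: 23.07
tool_pos: [0.4889, -0.135, 0.2341]
tcp_rot: [-179.8, -0.1, 42.2]
force: [0.1, 0.5, 0.4]
width: 0.0734
grip_force: 0.0
```

```bash
python3 - <<'E'
from h import *
s,T=rep();print(s['tcp_rot'])
M=T.as_matrix();D=np.array([[np.cos(a:=np.radians(118)),np.sin(a),0],[np.sin(a),-np.cos(a),0],[0,0,-1.]]).T
print('turn units',R.from_matrix(M.T@R.from_euler('xyz',[180,0,118],degrees=True).as_matrix()).as_rotvec(degrees=True)/5)
E
```

```text
pos [ 0.4889 -0.135   0.2341] j [-15.8   9.2 107.2   0.3  63.7  31.9] w 0.0733688349451347 F [0.1 0.5 0.4]
x [0.7408 0.6717 0.0022] y [ 0.6717 -0.7408 -0.0039] z [-0.001   0.0044 -1.    ]
[-1.79774351e+02 -1.28639721e-01  4.21961313e+01]
turn units [ -0.02132702  -0.05171471 -15.16069551]
```

Call:
{"method": "move_arm", "body": {
  "moves": "0.6 0 0 0 0 0 -1;0.6 0 0 0 0 0 -1;0.6 0 0 0 0 0 -1;0.6 0 0 0 0 0 -1;0.6 0 0 0 0 0 -1;0.6 0 0 0 0 0 -1;0.6 0 0 0 0 0 -1;0.6 0 0 0 0 0 -1;0.6 0 0 0 0 0 -1;0.6 0 0 0 0 0 -1;0.6 0 0 0 0 0 -1;0.6 0 0 0 0 0 -1"
}}

```text
time: 24.07
tool_pos: [0.4875, -0.1366, 0.2349]
tcp_rot: [179.9, -0.3, 102.2]
force: [-0.5, 0.0, 0.3]
width: 0.0733
grip_force: 0.0
```

Call:
{"method": "move_arm", "body": {
  "moves": "0.6 0 0 0 0 0 -1;0.6 0 0 0 0 0 -1;0.6 0 0 0 0 0 -1;0.6 0 0 0 0 0 -0.2;0.6 0 0 0 0 0 0;0.6 0 0 0 0 0 0"
}}

```text
time: 24.57
tool_pos: [0.488, -0.1364, 0.2355]
tcp_rot: [179.9, -0.1, 117.8]
force: [-1.0, 0.4, 0.2]
width: 0.0732
grip_force: 0.0
```

```bash
python3 - <<'E'
from h import *
c=calibration('wrist');p,d=snapshot('wrist')
for ce,k in yellow(p): print(ce,k,w:=plane(c,*ce,.132)); rep([w[0],w[1],.122])
E
```

```text
[428.3 178.2] 510 [ 0.55963606 -0.07086418  0.132     ]
pos [ 0.4882 -0.1363  0.2357] j [-15.9   9.  107.2   0.2  63.8 -43.8] w 0.07358420905812471 F [-0.4  0.5 -0.8]
x [-0.4667  0.8844  0.0022] y [0.8844 0.4667 0.0024] z [ 0.0011  0.0031 -1.    ]
shift cm [ 2.43  9.34 11.4 ]
```

Call:
{"method": "move_arm", "body": {
  "moves": "0.6 0.81 3.11 0 0 0 0;0.6 0.81 3.11 0 0 0 0;0.6 0.81 3.12 0 0 0 0;0.6 0 0 0 0 0 0;0.6 0 0 3 0 0 0;0.6 0 0 3 0 0 0;0.6 0 0 2.4 0 0 0;0.6 0 0 1.5 0 0 0;0.6 0 0 1 0 0 0;0.6 0 0 0.5 0 0 0;0.6 0 0 0 0 0 0;0.6 0 0 0 0 0 0"
}}

```text
time: 25.62
tool_pos: [0.5602, -0.0707, 0.123]
tcp_rot: [179.8, -0.1, 118.0]
force: [-0.2, -0.2, 0.5]
width: 0.0733
grip_force: 0.0
```

Call:
{"method": "move_arm", "body": {
  "moves": "-1 0 0 0 0 0 0;-1 0 0 0 0 0 0;-1 0 0 0 0 0 0;-1 0 0 0 0 0 0;-1 0 0 0 0 0 0;-1 0 0 0 0 0 0;-1 0 0 0 0 0 0;-1 0 0 -1 0 0 0;-1 0 0 -3 0 0 0;-1 0 0 -4 0 0 0;-1 0 0 -4 0 0 0;-1 0 0 0 0 0 0",
  "squeeze": 30
}}

```text
time: 26.62
tool_pos: [0.5634, -0.0712, 0.2507]
tcp_rot: [179.3, 0.3, 118.0]
force: [0.8, -0.5, -2.5]
width: 0.0313
grip_force: 30.0
```

```bash
python3 - <<'E'
from h import *
s,T=rep([.4902,.2618,.242]);c=calibration('wrist');p,d=snapshot('wrist')
for ce,k in yellow(p): print(ce,k,plane(c,*ce,s['tool_pos'][2]+.01))
E
```

```text
pos [ 0.5634 -0.0712  0.2507] j [ -7.4  13.4  99.7   0.2  66.2 -35.5] w 0.03134486805499734 F [ 0.8 -0.5 -2.5]
x [-0.4692  0.8831 -0.0051] y [0.883  0.4692 0.0114] z [ 1.250e-02  8.000e-04 -9.999e-01]
shift cm [32.85  9.15  0.8 ]
[316.1 271.6] 1216 [ 0.56314762 -0.07118446  0.26065873]
```

Call:
{"method": "move_arm", "body": {
  "moves": "-1 1.5 0.42 0 0 0 0;-1 3 0.83 0 0 0 0;-1 3.2 0.89 0 0 0 0;-1 3.2 0.89 0 0 0 0;-1 3.2 0.89 0 0 0 0;-1 3.2 0.89 0 0 0 0;-1 3.2 0.89 0 0 0 0;-1 3.2 0.89 0 0 0 0;-1 3.2 0.89 0 0 0 0;-1 3.2 0.89 0 0 0 0;-1 2.5 0.7 0 0 0 0;-1 0 0 0 0 0 0"
}}

```text
time: 27.67
tool_pos: [0.485, 0.2633, 0.2418]
tcp_rot: [180.0, -0.2, 118.1]
force: [-0.9, -0.7, -2.2]
width: 0.0313
grip_force: 30.0
```

Call:
{"method": "move_arm", "body": {
  "moves": "-1 0 0 0 0 0 0;-1 0 0 0 0 0 0;-1 0 0 0 0 0 0"
}}

```text
time: 27.92
tool_pos: [0.4866, 0.2585, 0.2424]
tcp_rot: [179.9, -0.1, 117.9]
force: [-0.5, 0.0, -1.8]
width: 0.031
grip_force: 30.0
```

```bash
python3 - <<'E'
from h import *
s,T=rep([.4902,.2618,.170]);c=calibration('wrist');p,d=snapshot('wrist');cv2.imwrite('pics/w7.png',p[...,::-1])
for ce,k in yellow(p): print(ce,k,plane(c,*ce,s['tool_pos'][2]+.01))
E
```

```text
pos [0.4866 0.2585 0.2424] j [ 2.780e+01  1.270e+01  1.017e+02  1.000e-01  6.560e+01 -2.000e-01] w 0.03102416373001571 F [-0.5  0.  -1.8]
x [-0.4685  0.8835  0.001 ] y [0.8835 0.4685 0.001 ] z [ 4.0e-04  1.4e-03 -1.0e+00]
shift cm [0.12 0.46 7.25]
[270.6 235.5] 127 [0.4570366  0.2657045  0.25244944]
[316.1 271.6] 1229 [0.4864524  0.25855801 0.25244944]
```

View pics/w7.png

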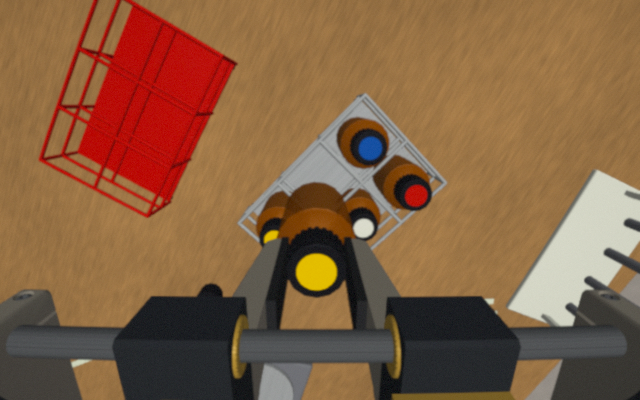

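The view shows spare_b held vertically with its dot at (316,272), beside spare_a at (270,236). Cell 1 lies beneath it, with blue, red and white in place.

Call:
{"method": "move_arm", "body": {
  "moves": "-1 0.12 0.46 0 0 0 0;-1 0 0 2 0 0 0;-1 0 0 3 0 0 0;-1 0 0 2 0 0 0;-1 0 0 0 0 0 0;-1 0 0 0 0 0 0;-1 0 0 0 0 0 0;-1 0 0 0 0 0 0"
}}

```text
time: 28.63
tool_pos: [0.4915, 0.2634, 0.1747]
tcp_rot: [179.7, -0.1, 118.0]
force: [0.5, 0.2, -0.7]
width: 0.0314
grip_force: 30.0
```

```bash
python3 - <<'E'
from h import *
rep([.4902,.2618,.104])
E
```

```text
pos [0.4915 0.2634 0.1747] j [ 2.800e+01  1.730e+01  1.049e+02  1.000e-01  5.750e+01 -0.000e+00] w 0.031359081508574756 F [ 0.5  0.2 -0.7]
x [-0.4689  0.8832  0.0014] y [0.8832 0.4689 0.0048] z [ 0.0036  0.0035 -1.    ]
shift cm [-0.09 -0.22  7.06]
```

Call:
{"method": "move_arm", "body": {
  "moves": "-1 -0.09 -0.2 0 0 0 0;-1 0 0 1.5 0 0 0;-1 0 0 2 0 0 0;-1 0 0 1.5 0 0 0;-1 0 0 1 0 0 0;-1 0 0 0.6 0 0 0;-1 0 0 0.4 0 0 0;-1 0 0 0 0 0 0;-1 0 0 0 0 0 0;-1 0 0 0 0 0 0"
}}

```text
time: 29.47
tool_pos: [0.4896, 0.2618, 0.1038]
tcp_rot: [179.8, -0.1, 118.0]
force: [0.0, 0.2, -1.5]
width: 0.0313
grip_force: 30.0
```

Call:
{"method": "move_arm", "body": {
  "moves": "-1 0 0 0.2 0 0 0;-1 0 0 0.2 0 0 0;-1 0 0 0.05 0 0 0;-1 0 0 0 0 0 0;-1 0 0 0 0 0 0;-1 0 0 0 0 0 0"
}}

```text
time: 29.97
tool_pos: [0.4891, 0.2615, 0.0985]
tcp_rot: [179.9, -0.1, 118.0]
force: [-0.3, 0.4, -1.8]
width: 0.0315
grip_force: 30.0
```

Call:
{"method": "move_arm", "body": {
  "moves": "-1 0 0 0.1 0 0 0;-1 0 0 0 0 0 0;-1 0 0 0 0 0 0"
}}

```text
time: 30.22
tool_pos: [0.4893, 0.2616, 0.0984]
tcp_rot: [179.8, -0.1, 118.0]
force: [-3.1, -1.5, 7.8]
width: 0.0314
grip_force: 30.0
```

Contact with the floor, so I'll release and rise.

Call:
{"method": "move_arm", "body": {
  "moves": "-0.2 0 0 0 0 0 0;0.13 0 0 0 0 0 0;0.13 0 0 0 0 0 0;0.13 0 0 0 0 0 0;0.13 0 0 -1 0 0 0;0.13 0 0 -2 0 0 0;0.13 0 0 -3 0 0 0;0.13 0 0 -4 0 0 0;0.13 0 0 -4 0 0 0;0.13 0 0 0 0 0 0;0.13 0 0 0 0 0 0;0.13 0 0 0 0 0 0"
}}

```text
time: 31.22
tool_pos: [0.4886, 0.261, 0.2376]
tcp_rot: [179.9, -0.1, 118.0]
force: [-0.2, -0.1, -0.7]
width: 0.052
grip_force: 0.0
```

```bash
python3 - <<'E'
from h import *
s,T=rep();c=calibration('wrist');p,d=snapshot('wrist');P=cloud(c,d)
a=np.radians(-16.9);n=np.array([np.cos(a),np.sin(a)]);t=np.array([-n[1],n[0]])
for ce,k in yellow(p): w=plane(c,*ce,.108);print(ce,k,w,P[int(ce[1]),int(ce[0])],'rack',w[:2]@n,w[:2]@t,'want .393 .329/.393')
cv2.imwrite('pics/w8.png',p[...,::-1])
E
```

```text
pos [0.4886 0.261  0.2376] j [ 2.790e+01  1.320e+01  1.017e+02  1.000e-01  6.500e+01 -1.000e-01] w 0.052004569992771504 F [-0.2 -0.1 -0.7]
x [-0.4692  0.8831  0.0014] y [0.8831 0.4692 0.0024] z [ 0.0015  0.0023 -1.    ]
[315.9 198.1] 423 [0.48876912 0.26099106 0.108     ] [0.48776622 0.26109884 0.10964993] rack 0.39179025821639124 0.3918060474962699 want .393 .329/.393
[273.9 242.1] 218 [0.47356298 0.20277005 0.108     ] [0.47260903 0.2032316  0.10971581] rack 0.39416579227558385 0.33167893373439594 want .393 .329/.393
```

View pics/w8.png

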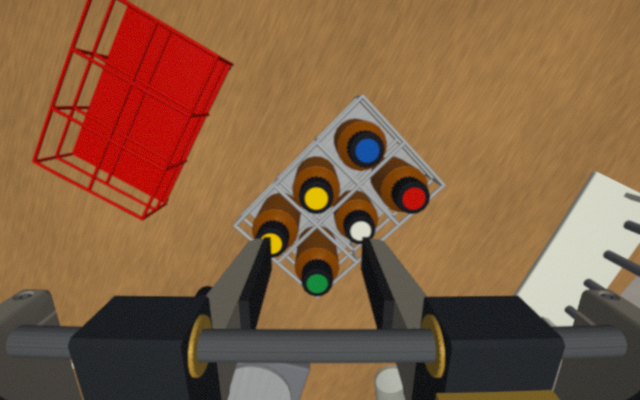

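The view shows all six cells filled. The two yellow dots, at (316,198) and (271,243), stand in cells 1 and 0 within about 3 mm of centre, and the gripper is clear, so I'm handing in.

```bash
python3 -c "from bench import *;print(close_job())"
```

```text
the job is handed in; nothing more can be done
None
```

The job is handed in: spare_a stands in cell 0, and spare_b was stood on the scale's pan, released for over a second, then placed in cell 1, both within about 3 mm of centre by my camera check (the verdict was not shown).

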